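Draw out and hold the electrode boom

TASK

Bring the electrode out over the sample for a reading: slacken the black clamp knob on top of the boom's sleeve by turning it anticlockwise to its stop, then squeeze the red lock button on the boom's grip and draw the boom out until its blue pointer stands level with the red marker on the scale. A spring pulls the boom home when it is let go, so finish while still holding the grip steady at the mark. Keep off the electrode and leave the glassware and the other things on the bench where they are.

Things in the scene. Friction and masses are not known exactly. Their poses are not given: they have to be found in the camera images.
- stand: Electrode stand, fixed: navy base 200 x 140 x 14 mm, steel post, level aluminium sleeve 36 wide, 32 high, with a slot and white scale (tick every 10 mm) on top. Origin on the bench at the post's foot, z up, x = the way the boom is drawn out. Boom's centre line: y = 0, z = 200 mm. Sleeve: x = -30 to 140, z = 184 to 216 mm; above it rise only the knob, the pointer and the marker (3 mm).
- knob_grip (a point): Middle of the clamp knob's grip, on its upright axis (stand x = 122, y = 0, z = 247 mm). The knob is a black T-bar 46 long, 10 thick, 22 mm high (z = 236 to 258 mm), 20 mm clear above the sleeve. This point does not turn: its axes are the stand's. At joint 0 the bar lies across the sleeve (along the stand's y) and is pinched along the stand's x; the bar turns with the joint.
- clamp_knob (a joint): Clamp knob angle, rad: 0 to 0.12 at the start (clamped tight), grows anticlockwise seen from above, stop at 1.5 (bar then nearly along the sleeve). From about 1.0 on the clamp is off; count it slack from 1.15. It turns stiffly (0.12 N m) and stays where it is left.
- boom: Telescoping boom: 16 mm square steel tube sliding in the sleeve, black grip on its end, electrode beyond. Origin in the middle of the grip, x along the boom outwards, z up; axes as the stand's. Home: origin at stand x = 200, z = 200 mm; slides out along x only, up to 100 mm. About 0.4 kg; a spring pulls it home with 4 to 5.5 N.
- grip (a point): Middle of the boom's grip (the boom's origin and axes). Pinch it across y from above: fixed ribbed face at y = 18 mm, red button face at y = -25 mm (-19 mm pressed). Clear length between the flanges x = -24 to 24 mm, height z = -14 to 14 mm. Outer flange x = 24 to 30 mm, 56 wide, 36 high; inner flange x = -30 to -24 mm, 40 wide, 32 high. Electrode at x = 45 mm, its cap up to z = 22 mm.
- lock_button (a joint): Red lock button in the grip's -y face, 32 x 22 mm: 0 out, 0.006 m pressed home (moves to the grip's +y). Spring 3 to 6 N. At home its catch hooks behind a steel keeper on the sleeve; pressed by 4 mm or more it frees the boom. Pinching the grip across y with 20 N or more presses it fully.
- electrode: Glass electrode, 12 mm thick, blue cap, hanging upright from the nose of the boom, tip 100 mm below the boom's centre line. Origin on its axis at the boom's height, boom x = 45 mm. Not to be touched.
- pointer (a point): Blue pointer on the boom, showing through the sleeve's slot; at stand x = 12 mm when the boom is home. It moves with the boom.
- marker (a point): Red marker clip fixed on the scale edge of the sleeve, 3 mm high above its top; its line is at this point. Somewhere between stand x = 65 and 97 mm, so the boom must come out 53 to 85 mm. The pointer is at the mark when both have the same stand x.
- beaker: Glass sample beaker, 58 mm wide, 78 mm high, standing below the place to which the electrode is brought. Origin under its centre.
- vial: Amber storage vial, 28 mm wide, 45 mm high, below the electrode's home place. Origin under its centre.
- wash_bottle: White wash bottle with blue cap, 62 mm wide, 180 mm high with its spout. Bystander. Origin under its centre.
- buffer_bottle: White jar with blue lid, 48 mm wide, 85 mm high. Bystander. Origin under its centre.
- petri_dish: Shut clear dish, 90 mm wide, 14 mm high. Bystander. Origin under its centre.
- spatula: Thin steel laboratory spatula, 180 mm long, lying flat. Bystander.
- weight: Brass 200 g weight, 32 mm wide, 42 mm high. Bystander. Origin under its centre.
- specimen_block: Black block 50 x 150 x 12 mm with three discs on it, 18 mm high in all. Bystander. Origin under its centre.
There are look-alikes about, which are no part of the job. Leave any green or yellow look-alike of the beaker alone.

How it is judged (in metres and radians):
On the way, in this order (a step that is already met when the one before it is completed fails the run):
1. the clamp knob is turned anticlockwise until the clamp is off, the boom still home (value of joint clamp_knob above 1.1 rad and x of pointer in the frame of stand below 0.02 m), for 0.1 s.
2. the lock button is squeezed in by the fingers, the boom near home (value of joint lock_button above 0.0035 m and contact force between the fingers and boom above 3 N and x of pointer in the frame of stand below 0.035 m), for 0.05 s.
At the end, for the whole second after the job is handed in: The boom's pointer is within 4 mm of the red marker along the scale, the boom at rest, held by the fingers (more than 3 N on the boom) with the clamp still off, the glassware upright (x of pointer in the frame of marker between -0.004 and 0.004 m and linear speed of boom below 0.01 m/s and contact force between the fingers and boom above 3 N and value of joint clamp_knob above 1 rad and angle between each of beaker, vial, wash_bottle, buffer_bottle's own z axis and vertical below 0.1 rad); the arm keeps its last pose, push and grip.
It fails at once if the robot touches the electrode (contact force between any of the fingers, the arm and electrode above 1 N).
It fails at once if glassware or another thing on the bench is moved by more than 15 mm (distance of any of beaker, vial, wash_bottle, buffer_bottle, petri_dish, spatula, weight, specimen_block from where it was at the start of the episode above 0.015 m).
It also fails if it takes over 48 s, if anything falls off the work surface, if the arm or the gripper's body presses on something with over 40 N, if the wrist force passes 120 N, or if a joint passes its speed limit or range.

ROBOT

A 6-joint arm with a two-finger parallel gripper is mounted at the origin on the work surface. World frame = base frame: x ahead of the robot, y to its left, z up, the work surface at z = 0. Lengths are in mm, angles in rad, forces in N, time in s.
With the tool pointing down it reaches from about 300 to 775 mm from the base axis. Payload 14.6 kg.
Tool frame: the origin (TCP) lies between the finger pads; the fingertips stand 11 mm ahead of it and the grasp point (between the pads) lies 8 mm behind it; z points along the fingers, y is the direction in which the jaws open and shut (so a half turn about z gives the same grasp; the last joint's range is limited). The gripper opens to 94 mm and grips with 3 to 60 N. Pads are 16 mm wide; open, the fingers measure 119 mm over their backs; the gripper's body (75 mm by 177 mm) begins 78 mm behind the grasp point.
Start: joints at [-1.334, 0.3, 1.521, -0, 1.321, -0.067], TCP at [164.525, -524.806, 216.446] pointing down, gripper open.
Joint ranges: [-3.03, 3.03], [-0.79, 2.21], [0.23, 2.52], [-1.04, 4.18], [0, 3.07], [-2.55, 2.55]. Speed limits (rad/s): [2.22, 2.22, 2.57, 3.14, 3.14, 3.14].

INTERFACE

Orientations are given as [roll, pitch, yaw] about the fixed x, y, z axes, in that order (R = Rz(yaw) Ry(pitch) Rx(roll)).
In Python, from cell import * gives the robot as it stands.
- The arm moves only by the tool arm_command, never from a script. Its argument "deltas" is a list of rows, each an object with "xyz": the shift along the world's x, y, z in m, a list of three; "turn": the turn, a rotation vector about the world's x, y, z in rad, a list of three. A call has 1 to 12 rows; each row shifts and turns the commanded pose from where the row before left it; what a row does not reach is not made up. A row lasts 1/8 s, in which the tool goes at most 62.5 mm and 10.7 degrees, less where a joint would pass 70% of its speed; a pose out of reach is approached as far as the arm can. A call with a gripper value outside its range is refused whole. "gripper" is the closure, from 0 (fully open) to 1 (shut), set as the call begins (left out, the last holds). The fingers move at their own pace and stop on an object; "force" is the grip in N (left out, the last holds). Time passes only in rows, so rows that do not move let the fingers close. It gives the time, the measured TCP pose, the force and the opening at its end, in the units of the state.
- read_state(): the state, without advancing time (a new reading comes with each control period).
- camera(name): name is "scene" or "top" or "wrist"; returns a dict with "color" (480x640x3 uint8, red, green, blue), "fx", "fy", "cx", "cy" (pixels), "rvec" (rotation vector, rad) and "tvec" (3), from world to camera coordinates, as OpenCV has them; the wrist camera has in their place "mount" (4x4, takes a point from camera to tool coordinates, whose origin is the TCP and whose axes are the flange's). Camera axes: x right, y down, z forward; pixel columns grow to the right and rows downward; lengths in mm; the calibration is good to about 2 mm. A picture is of the moment at which its call begins: read the wrist's pose just before it. There is no depth.
- sign_off(): hands the job in, once; it reports no verdict.
The state is a dict: "clock": time; "joints": joint angles; "qd": joint speeds; "effort": joint torques, N m; "eef_pos": TCP position; "eef_rot": TCP orientation; "wrist_force": force on the tool from outside, world axes, zero at the start; "moment": the same for the moment, N m; "finger_gap": finger opening in mm.
Only numpy, scipy, OpenCV 4.12 (cv2) and the standard library are available. Lean on these libraries where they do the work, as an engineer would, in place of code of your own. Each camera call takes 0.05 s, during which the arm holds its last target.

## Working session

There is one attempt and no reset: what is moved stays moved. The work goes in short steps, Python scripts to look and compute and a tool call to move; the robot and the scene stay as the last step left them, time stands still between calls to the robot, and variables do not carry over. Pictures are saved under pics/ and viewed, and the job is handed in when it is done.

Besides the shell and the picture viewer there is one more tool, called after "Request:" by a JSON object that holds its "op" and its "data". arm_command: Moves the arm, as the interface text tells. Its arguments: {"type":"object","properties":{"deltas":{"type":"array","items":{"type":"object","properties":{"xyz":{"type":"array","items":{"type":"number"}},"turn":{"type":"array","items":{"type":"number"}}}}},"gripper":{"type":"number"},"force":{"type":"number"}},"required":["deltas"]}

```bash
mkdir -p pics; ls
python3 - <<'E'
from cell import *
import cv2,json
print(read_state())
for n in ["scene","top"]:
    c=camera(n); cv2.imwrite(f"pics/{n}0.png",c["color"][:,:,::-1])
    print(n,{k:v for k,v in c.items() if k!="color"})
E
```

```text
pics
{'clock': 0.0, 'joints': array([-1.33362893e+00,  3.00500030e-01,  1.52158438e+00, -1.48762673e-05,
        1.32074430e+00, -6.65629720e-02]), 'qd': array([-2.52152895e-04,  7.77113027e-05, -8.07209493e-04, -9.70072019e-04,
        6.94977569e-04, -1.69943600e-03]), 'effort': array([-1.64290061e-03, -5.31811845e+01, -3.52738380e+01,  7.07996939e-02,
        2.44465994e-02, -1.35130986e-04]), 'eef_pos': array([ 164.44601239, -524.56413784,  215.86907339]), 'eef_rot': array([-3.14035838e+00, -6.78376190e-05,  3.03734019e-01]), 'wrist_force': array([-0.21609311,  0.45025107,  0.29923359]), 'moment': array([-0.01973179, -0.03195652,  0.0532479 ]), 'finger_gap': 94.21422840248364}
scene {'fx': 618.4678859296487, 'fy': 618.4678859296487, 'cx': 306.5434443960814, 'cy': 238.08383736631401, 'rvec': array([ 1.14242317,  2.51932145, -0.8197499 ]), 'tvec': array([ 345.02132103, -212.57771964, 1732.40584185])}
top {'fx': 565.9130263981394, 'fy': 565.9130263981394, 'cx': 315.84231996891157, 'cy': 235.29180076045674, 'rvec': array([ 2.1295892 , -2.16168256,  0.14299473]), 'tvec': array([ -17.85707362,  552.93614622, 1592.17452556])}
```

View pics/scene0.png

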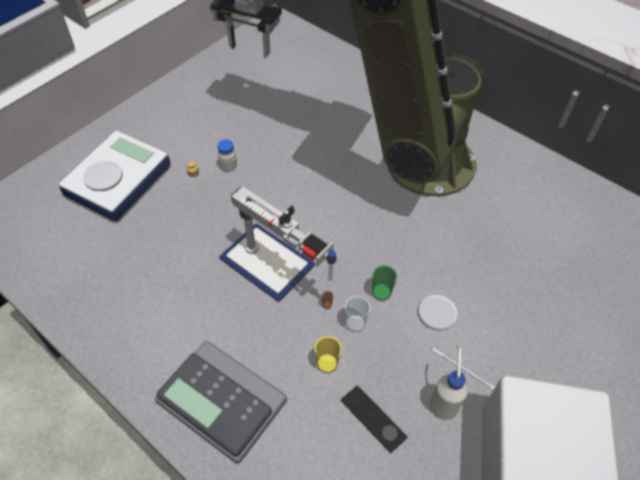

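View pics/top0.png

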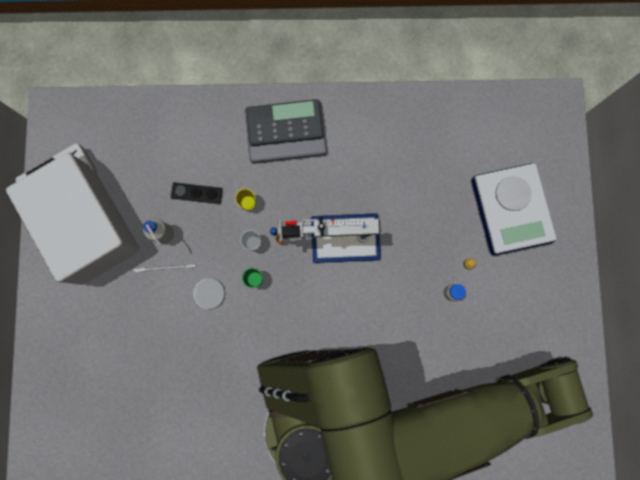

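Run:
```python
import cv2
a=cv2.imread("pics/top0.png")[195:275,225:395]; cv2.imwrite("pics/topc.png",cv2.resize(a,None,fx=4.7,fy=4.7,interpolation=cv2.INTER_CUBIC))
a=cv2.imread("pics/scene0.png")[180:340,210:410]; cv2.imwrite("pics/scenec.png",cv2.resize(a,None,fx=3.7,fy=3.7,interpolation=cv2.INTER_CUBIC))
```

```text
(no output)
```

View pics/topc.png

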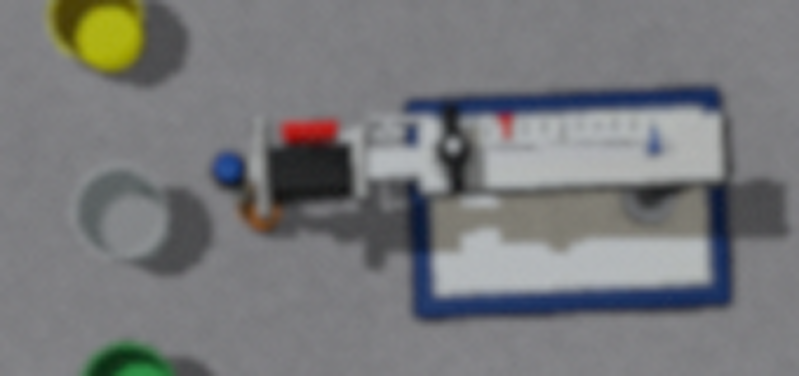

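View pics/scenec.png

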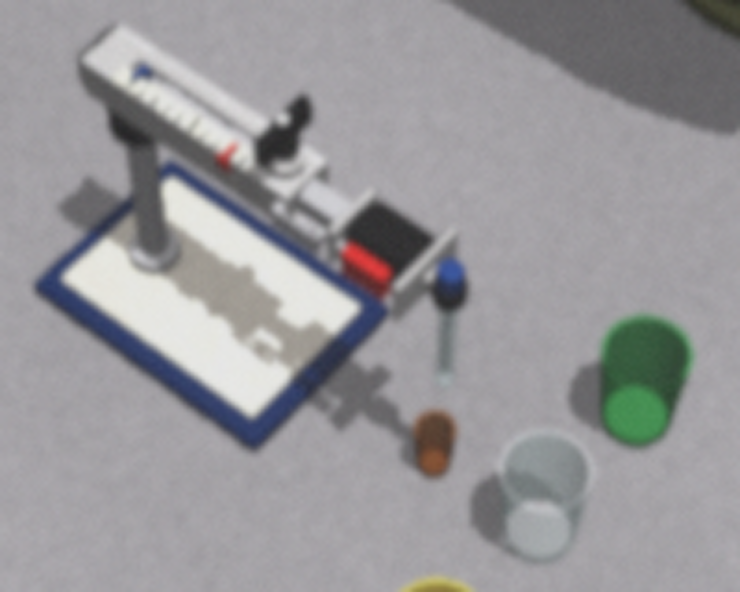

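```bash
cat > h.py <<'E'
import cv2,numpy as np
def ray(c,uv,z):
    R=cv2.Rodrigues(c["rvec"])[0]; C=-R.T@c["tvec"]
    d=R.T@np.array([(uv[0]-c["cx"])/c["fx"],(uv[1]-c["cy"])/c["fy"],1])
    return C+d*(z-C[2])/d[2]
def proj(c,p):
    R=cv2.Rodrigues(c["rvec"])[0]; q=R@np.array(p,float)+c["tvec"]
    return np.array([c["fx"]*q[0]/q[2]+c["cx"],c["fy"]*q[1]/q[2]+c["cy"]])
E
python3 - <<'E'
from cell import *
from h import *
t=camera("top"); s=camera("scene")
print("clock",read_state()["clock"])
def show(n,c,img,off,f,pts):
    for k,(p,z) in pts.items(): print(n,k,np.round(ray(c,(off[0]+(p[0]+.5)/f-.5,off[1]+(p[1]+.5)/f-.5),z),1))
show("top",t,0,(225,195),4.7,dict(tailA=((722,108),216),tailB=((725,183),216),cap=((228,168),222),knob=((453,146),258),gripc=((311,171),214),pointer=((655,145),216),marker=((507,125),219),btn=((311,132),207),baseTL=((408,102),14),baseTR=((718,90),14),baseBR=((730,303),14),baseBL=((418,317),14),beak=((120,212),78)))
show("scene",s,0,(210,180),3.7,dict(tailA=((122,25),216),tailB=((84,62),216),cap=((452,270),218),gripc=((388,240),214),pointer=((140,72),216),marker=((226,157),219),baseT=((172,165),14),baseL=((40,287),14),baseB=((253,447),14),baseR=((386,310),14)))
E
```

```text
clock 0.2
top tailA [ 571.2 -188.4  216. ]
top tailB [ 529.6 -188.8  216. ]
top cap [541.2  82.  222. ]
top knob [545.8 -40.6 258. ]
top gripc [540.1  37.2 214. ]
top pointer [ 551.2 -151.2  216. ]
top marker [563.1 -70.4 219. ]
top btn [562.9  37.3 207. ]
top baseTL [612.6 -13.8  14. ]
top baseTR [ 617.2 -207.7   14. ]
top baseBR [ 483.4 -211.2   14. ]
top baseBL [477.6 -18.2  14. ]
top beak [537.4 158.5  78. ]
scene tailA [ 530.  -186.3  216. ]
scene tailB [ 566.  -182.8  216. ]
scene cap [538.   82.3 218. ]
scene gripc [543.9  39.9 214. ]
scene pointer [ 549.3 -152.   216. ]
scene marker [563.8 -67.4 219. ]
scene baseT [ 485.  -205.8   14. ]
scene baseL [ 616.7 -200.9   14. ]
scene baseB [613.4 -10.6  14. ]
scene baseR [478.6 -15.3  14. ]
```

Request:
{"op": "arm_command", "data": {"deltas": [{"xyz": [0.01,0.01,0.03],"turn": [0,0,-0.02]},{"xyz": [0.03,0.036,0.02],"turn": [0,0,-0.023]},{"xyz": [0.03,0.036,0.02],"turn": [0,0,-0.023]},{"xyz": [0.03,0.036,0.015],"turn": [0,0,-0.023]},{"xyz": [0.03,0.036,0.015],"turn": [0,0,-0.023]},{"xyz": [0.03,0.036,0.01],"turn": [0,0,-0.023]},{"xyz": [0.03,0.036,0.01],"turn": [0,0,-0.023]},{"xyz": [0.03,0.036,0.01],"turn": [0,0,-0.023]},{"xyz": [0.03,0.036,0.01],"turn": [0,0,-0.023]},{"xyz": [0.03,0.036,0.01],"turn": [0,0,-0.023]},{"xyz": [0.03,0.036,0.005],"turn": [0,0,-0.023]},{"xyz": [0.03,0.036,0],"turn": [0,0,-0.023]}], "gripper": 0, "force": 35}}

```text
clock: 1.7
eef_pos: [505.4, -117.4, 371.8]
eef_rot: [3.141, -0.001, 0.03]
wrist_force: [0.6, -0.9, 0.8]
finger_gap: 93.9
```

Request:
{"op": "arm_command", "data": {"deltas": [{"xyz": [0.02,0.025,0]},{"xyz": [0.02,0.025,0]},{"xyz": [0,0,0]},{"xyz": [0,0,0]}]}}

```text
validation failed for argument at $.de...
```

Run:
```python
from cell import *
import cv2
s=read_state();print(s["clock"],s["eef_pos"],s["eef_rot"],s["joints"])
c=camera("wrist"); cv2.imwrite("pics/w1.png",c["color"][:,:,::-1]); print({k:v for k,v in c.items() if k!="color"})
```

```text
1.7 [ 505.40109922 -117.43045498  371.79858572] [ 3.14133791e+00 -5.99021484e-04  3.01192279e-02] [-2.98873578e-01  1.61279758e-01  1.33720404e+00 -4.76636900e-05
  1.64245965e+00  1.24180017e+00]
{'fx': 368.9518467194438, 'fy': 368.9518467194438, 'cx': 319.16060861101, 'cy': 240.68767181985496, 'mount': array([[-4.81895435e-04, -9.67265525e-01, -2.53765977e-01,
         7.36030669e+01],
       [ 9.99998164e-01, -9.36827663e-04,  1.67188114e-03,
        -7.92260183e-01],
       [-1.85488798e-03, -2.53764706e-01,  9.67264200e-01,
        -1.66808551e+02],
       [ 0.00000000e+00,  0.00000000e+00,  0.00000000e+00,
         1.00000000e+00]])}
```

View pics/w1.png

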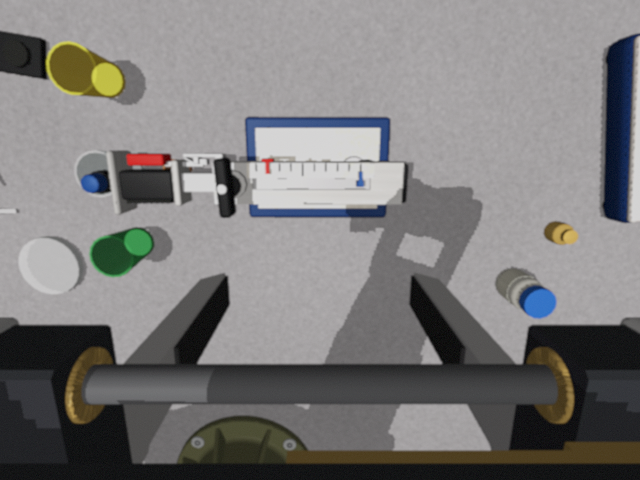

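```bash
cat >> h.py <<'E'
from scipy.spatial.transform import Rotation as Ro
def wray(c,s,uv,z):
    M=c["mount"]; R=Ro.from_euler("xyz",s["eef_rot"]).as_matrix()
    C=R@M[:3,3]+s["eef_pos"]
    d=R@M[:3,:3]@np.array([(uv[0]-c["cx"])/c["fx"],(uv[1]-c["cy"])/c["fy"],1])
    return C+d*(z-C[2])/d[2]
E
python3 - <<'E'
from cell import *
from h import *
s=read_state(); c=camera("wrist"); im=c["color"]
cv2.imwrite("pics/w1c.png",cv2.resize(im[140:225,70:420,::-1],None,fx=2.28,fy=2.28*1.0,interpolation=cv2.INTER_CUBIC))
h=cv2.cvtColor(im,cv2.COLOR_RGB2HSV)
red=((h[...,0]<8)|(h[...,0]>172))&(h[...,1]>150)&(h[...,2]>90)
blue=(abs(h[...,0].astype(int)-111)<12)&(h[...,1]>150)&(h[...,2]>80)
dark=(h[...,2]<60)
for n,m,z in [("red",red,219),("blue",blue,216),("dark",dark,258)]:
    N,L,st,ce=cv2.connectedComponentsWithStats(m.astype(np.uint8))
    for i in range(1,N):
        x,y,w,hh,a=st[i]
        if a>8 and 60<x<420 and 130<y<230: print(n,st[i],ce[i].round(1),wray(c,s,ce[i],z).round(1))
for n,p,z in [("tailA",(406,163),216),("tailB",(405,202),216),("knobA",(223,158),258),("knobB",(227,216),258)]: print(n,wray(c,s,p,z).round(1))
E
```

```text
red [131 156  38  12 421] [149.2 161.6] [562.2  31.7 219. ]
red [266 161  11  14  48] [271.5 165.5] [562.1 -71.6 219. ]
blue [ 86 177  18  17 225] [ 94.3 185.5] [540.2  82.5 216. ]
blue [362 176   5  12  29] [364.  183.7] [ 548.9 -151.3  216. ]
blue [253 209  97   9 445] [306.7 214.2] [ 520.6 -102.3  216. ]
dark [219 160  25  60 851] [230.7 189. ] [546.  -45.6 258. ]
dark [407 167   5  38 100] [409.1 186.8] [ 551.8 -180.2  258. ]
dark [ 123  171   54   35 1550] [148.5 188.1] [544.8  16.5 258. ]
dark [ 96 173  18  22 216] [106.6 182.5] [548.   47.6 258. ]
tailA [ 567.6 -186.1  216. ]
tailB [ 534.1 -188.2  216. ]
knobA [568.8 -40.6 258. ]
knobB [525.2 -42.1 258. ]
```

View pics/w1c.png

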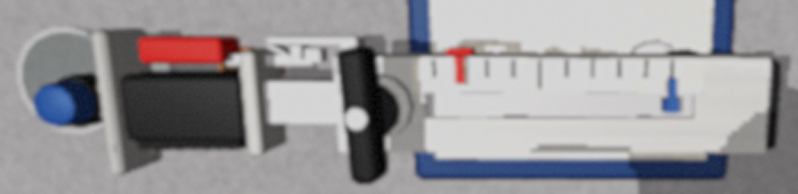

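Request:
{"op": "arm_command", "data": {"deltas": [{"xyz": [0.02,0.025,-0.01],"turn": [0,0,0.01]},{"xyz": [0.02,0.025,-0.01],"turn": [0,0,0.01]},{"xyz": [0,0.024,-0.01],"turn": [0,0,0]},{"xyz": [0,0,0],"turn": [0,0,0]},{"xyz": [0,0,0],"turn": [0,0,0]}]}}

```text
clock: 2.42
eef_pos: [544.4, -45.7, 341.9]
eef_rot: [3.141, -0.001, 0.05]
wrist_force: [0.3, 0.8, -0.1]
finger_gap: 93.9
```

Run:
```python
from cell import *
from h import *
s=read_state(); c=camera("wrist"); im=c["color"]
print(s["clock"],s["eef_pos"],s["eef_rot"],s["joints"])
cv2.imwrite("pics/w2.png",im[:,:,::-1])
```

```text
2.425 [544.39530777 -45.66698908 341.93241502] [ 3.14126118e+00 -5.29660204e-04  5.04081079e-02] [-1.50630920e-01  2.30112324e-01  1.32226507e+00 -2.19067214e-04
  1.58863008e+00  1.36975342e+00]
```

View pics/w2.png

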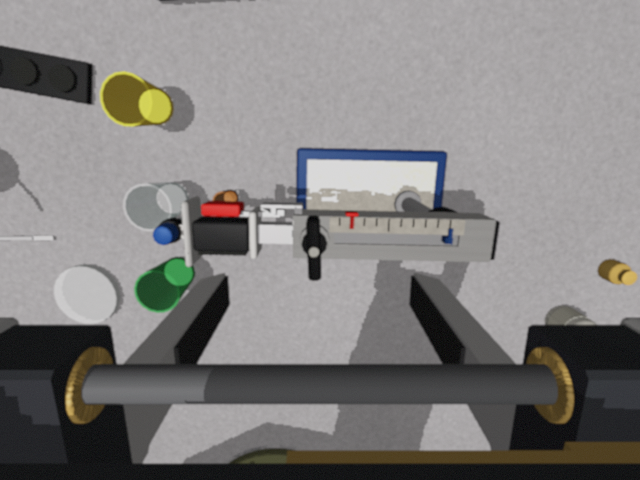

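Run:
```python
from cell import *
from h import *
s=read_state(); c=camera("wrist"); im=cv2.imread("pics/w2.png")
h=cv2.cvtColor(im,cv2.COLOR_BGR2HSV)
a=im[190:290,150:510]; cv2.imwrite("pics/w2c.png",cv2.resize(a,None,fx=2.2,fy=2.2,interpolation=cv2.INTER_CUBIC))
print(s["clock"])
red=((h[...,0]<8)|(h[...,0]>172))&(h[...,1]>150)&(h[...,2]>80)
blue=(abs(h[...,0].astype(int)-111)<12)&(h[...,1]>130)&(h[...,2]>60)
dark=(h[...,2]<50)
for n,m,z in [("red",red,219),("blue",blue,216),("dark",dark,258)]:
    N,L,st,ce=cv2.connectedComponentsWithStats(m.astype(np.uint8))
    for i in range(1,N):
        x,y,w,hh,a=st[i]
        if a>8 and 140<x<510 and 190<y<290:
            print(n,st[i],ce[i].round(1),wray(c,s,ce[i],z).round(1))
            if n=="dark" and 290<x<330:
                p=np.argwhere(L==i)[:,::-1].astype(np.float32); print(cv2.minAreaRect(p))
for n,p,z in [("tailA",(497,220),216),("tailB",(495,259),216),("knobA",(313,217),258),("knobB",(315,279),258),("knob",(314,249),258),("grip",(221,236),214),("frontA",(292,213),216),("frontB",(292,260),216)]: print(n,wray(c,s,p,z).round(1))
```

```text
2.475
red [201 200  42  17 598] [221.3 208.8] [564.5  33.2 219. ]
red [346 212  13  16  79] [351.5 216.6] [563.2 -70.5 219. ]
blue [154 224  20  20 297] [163.4 234.4] [540.4  81.6 216. ]
blue [444 229   8  14  57] [448.4 237.4] [ 549.3 -151.3  216. ]
dark [430 207  24   5  82] [440.9 209.5] [ 578.5 -127.6  258. ]
dark [ 192  217   56   37 1170] [219.6 237.4] [551.2  24.7 258. ]
dark [303 216  23  38 511] [313.4 235. ] [556.2 -40.8 258. ]
((314.6352844238281, 234.2411651611328), (22.16529083251953, 36.584232330322266), 4.398705005645752)
dark [164 218  17  23 113] [175.1 225.5] [558.3  55.5 258. ]
dark [492 222   6  37  57] [494.6 240.5] [ 558.4 -168.3  258. ]
dark [308 255  12  25 238] [314.1 267.6] [532.2 -42.4 258. ]
((314.1492004394531, 267.1861572265625), (23.79663848876953, 11.038534164428711), 86.8201675415039)
tailA [ 565.6 -188.6  216. ]
tailB [ 532.7 -192.6  216. ]
knobA [569. -40. 258.]
knobB [523.6 -43.5 258. ]
knob [546.  -41.7 258. ]
grip [540.8  35.1 214. ]
frontA [563.2 -22.7 216. ]
frontB [523.6 -24.  216. ]
```

View pics/w2c.png

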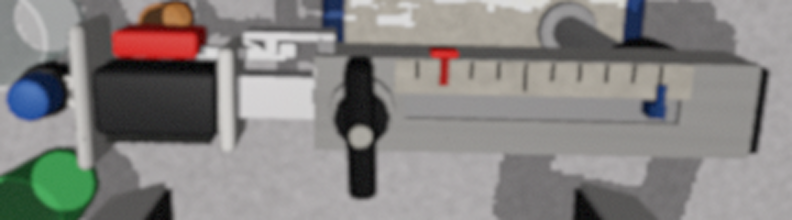

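Request:
{"op": "arm_command", "data": {"deltas": [{"xyz": [0.002,0.003,-0.02],"turn": [0,0,0.02]},{"xyz": [0,0,-0.03],"turn": [0,0,0.01]},{"xyz": [0,0,-0.03],"turn": [0,0,0]},{"xyz": [0,0,-0.022],"turn": [0,0,0]},{"xyz": [0,0,0],"turn": [0,0,0]}]}}

```text
clock: 3.15
eef_pos: [546.0, -42.4, 238.6]
eef_rot: [-3.141, 0.002, 0.08]
wrist_force: [-0.2, -0.3, 0.9]
finger_gap: 93.9
```

Request:
{"op": "arm_command", "data": {"deltas": [{"xyz": [0,0,0],"turn": [0,0,0]},{"xyz": [0,0,0],"turn": [0,0,0]},{"xyz": [0,0,0],"turn": [0,0,0]},{"xyz": [0,0,0],"turn": [0,0,0]},{"xyz": [0,0,0],"turn": [0,0,0]},{"xyz": [0,0,0],"turn": [0,0,0]}], "gripper": 1, "force": 30}}

```text
clock: 3.9
eef_pos: [546.5, -41.8, 239.5]
eef_rot: [3.142, -0.0, 0.081]
wrist_force: [-0.8, 0.3, 0.1]
finger_gap: 37.4
```

Request:
{"op": "arm_command", "data": {"deltas": [{"xyz": [0,0,0],"turn": [0,0,0]},{"xyz": [0,0,0],"turn": [0,0,0]},{"xyz": [0,0,0],"turn": [0,0,0]},{"xyz": [0,0,0],"turn": [0,0,0]},{"xyz": [0,0,0],"turn": [0,0,0]},{"xyz": [0,0,0],"turn": [0,0,0]}]}}

```text
clock: 4.65
eef_pos: [546.5, -41.5, 239.4]
eef_rot: [-3.141, 0.0, 0.081]
wrist_force: [-0.7, 6.2, 0.4]
finger_gap: 18.2
```

Request:
{"op": "arm_command", "data": {"deltas": [{"xyz": [0,0,0],"turn": [0,0,0]},{"xyz": [0,0,0],"turn": [0,0,0]},{"xyz": [0,0,0],"turn": [0,0,0]},{"xyz": [0,0,0],"turn": [0,0,0]}]}}

```text
clock: 5.15
eef_pos: [546.5, -41.5, 239.4]
eef_rot: [-3.141, 0.0, 0.081]
wrist_force: [-0.3, 4.8, 0.2]
finger_gap: 18.5
```

Run:
```python
from cell import *
from h import *
s=read_state(); c=camera("wrist"); im=c["color"]
print(s["clock"],s["eef_pos"],s["eef_rot"],s["finger_gap"],s["wrist_force"])
cv2.imwrite("pics/w3.png",im[:,:,::-1])
```

```text
5.15 [546.49595887 -41.49933242 239.44332802] [-3.14107992e+00  4.91711421e-05  8.10180862e-02] 18.510030796336633 [-0.26694609  4.84931187  0.22094409]
```

View pics/w3.png

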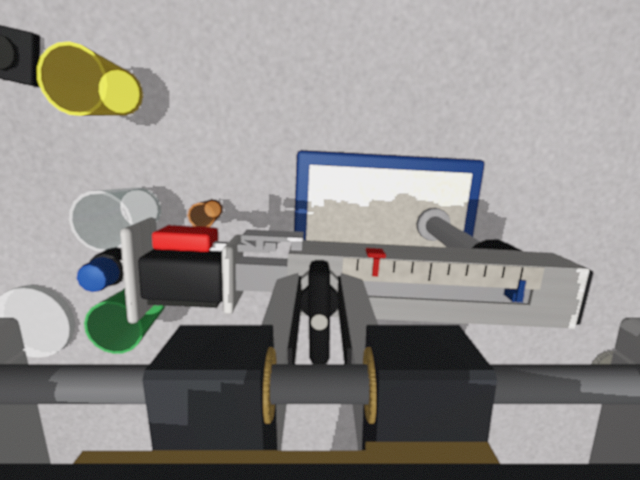

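Request:
{"op": "arm_command", "data": {"deltas": [{"xyz": [0,0,0],"turn": [0,0,0]},{"xyz": [0,0,0],"turn": [0,0,0]},{"xyz": [0,0,0.005],"turn": [0,0,0]},{"xyz": [0,0,0.004],"turn": [0,0,0]},{"xyz": [0,0,0],"turn": [0,0,0]}], "gripper": 0.65}}

```text
clock: 5.82
eef_pos: [546.7, -41.9, 248.9]
eef_rot: [3.141, -0.001, 0.081]
wrist_force: [-0.2, -0.0, 0.3]
finger_gap: 32.8
```

Request:
{"op": "arm_command", "data": {"deltas": [{"xyz": [0,0,0],"turn": [0,0,0]},{"xyz": [0,0,0],"turn": [0,0,0]},{"xyz": [0,0,0],"turn": [0,0,0]},{"xyz": [0,0,0],"turn": [0,0,0]},{"xyz": [0,0,0],"turn": [0,0,0]}], "gripper": 1, "force": 35}}

```text
clock: 6.45
eef_pos: [546.8, -41.5, 249.2]
eef_rot: [-3.141, -0.002, 0.081]
wrist_force: [-0.2, 2.8, 6.5]
finger_gap: 9.8
```

Request:
{"op": "arm_command", "data": {"deltas": [{"xyz": [0,0,0],"turn": [0,0,0.08]},{"xyz": [0,0,0],"turn": [0,0,0.14]},{"xyz": [0,0,0],"turn": [0,0,0.14]},{"xyz": [0,0,0],"turn": [0,0,0.14]},{"xyz": [0,0,0],"turn": [0,0,0.14]},{"xyz": [0,0,0],"turn": [0,0,0.14]},{"xyz": [0,0,0],"turn": [0,0,0.14]},{"xyz": [0,0,0],"turn": [0,0,0.14]},{"xyz": [0,0,0],"turn": [0,0,0.14]},{"xyz": [0,0,0],"turn": [0,0,0.14]},{"xyz": [0,0,0],"turn": [0,0,0.04]},{"xyz": [0,0,0],"turn": [0,0,0]}]}}

```text
clock: 7.95
eef_pos: [544.4, -38.9, 249.2]
eef_rot: [-3.136, -0.005, 1.463]
wrist_force: [-23.0, 20.1, 16.2]
finger_gap: 9.6
```

Run:
```python
from cell import *
from h import *
s=read_state(); c=camera("wrist"); im=c["color"]
print(s["clock"],s["eef_pos"],s["eef_rot"],s["finger_gap"],s["wrist_force"],s["moment"],s["joints"])
cv2.imwrite("pics/w4.png",im[:,:,::-1])
```

```text
7.95 [544.36275849 -38.87007838 249.1532731 ] [-3.13553698 -0.00468164  1.46317133] 9.620028237693427 [-23.02649353  20.07632989  16.17186278] [ 3.96510497  4.4966097  -0.00490354] [-0.14053412  0.27046973  1.48227381  0.00454985  1.39505739 -0.03373267]
```

View pics/w4.png

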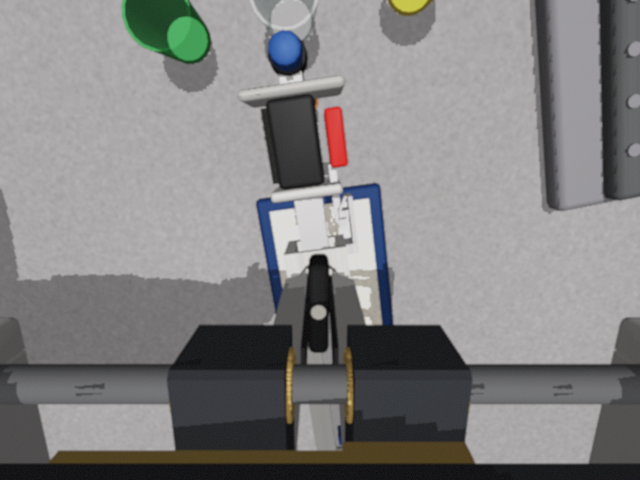

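Request:
{"op": "arm_command", "data": {"deltas": [{"xyz": [-0.002,0.0025,0],"turn": [0,0,0.04]},{"xyz": [0,0,0],"turn": [0,0,0.03]},{"xyz": [0,0,0],"turn": [0,0,0]}]}}

```text
clock: 8.38
eef_pos: [543.9, -38.5, 249.2]
eef_rot: [-3.14, -0.001, 1.532]
wrist_force: [-9.1, 6.3, 10.1]
finger_gap: 9.6
```

Request:
{"op": "arm_command", "data": {"deltas": [{"xyz": [0,0,0],"turn": [0,0,0]},{"xyz": [0,0,0],"turn": [0,0,0]},{"xyz": [0,0,0],"turn": [0,0,0]},{"xyz": [0,0,0.02],"turn": [0,0,0]},{"xyz": [0,0,0.03],"turn": [0,0,0]},{"xyz": [0,0,0.03],"turn": [0,0,0.04]},{"xyz": [0,0,0.02],"turn": [0,0,0]},{"xyz": [0,0,0],"turn": [0,0,0]},{"xyz": [0,0,0],"turn": [0,0,0]}], "gripper": 0}}

```text
clock: 9.5
eef_pos: [544.3, -39.3, 347.2]
eef_rot: [-3.14, -0.0, 1.571]
wrist_force: [0.8, 0.5, -1.2]
finger_gap: 93.3
```

Run:
```python
from cell import *
from h import *
s=read_state(); c=camera("wrist"); im=c["color"]
print(s["clock"],s["eef_pos"],s["eef_rot"],s["finger_gap"],s["wrist_force"])
cv2.imwrite("pics/w5.png",im[:,:,::-1])
```

```text
9.5 [544.31807666 -39.31768573 347.16087726] [-3.13989061e+00 -1.74110759e-04  1.57070612e+00] 93.32829040378641 [ 0.78974321  0.50253165 -1.19456872]
```

View pics/w5.png

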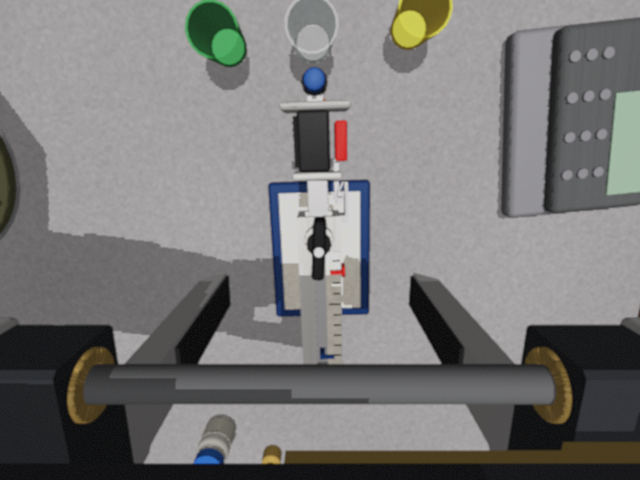

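Run:
```python
from cell import *
from h import *
s=read_state(); c=camera("wrist"); im=cv2.imread("pics/w5.png")
for n,p,z in [("outflL",(280,107),218),("outflR",(349,105),218),("inflL",(294,178),216),("inflR",(342,176),216),("cap",(314,78),222),("btnTop",(341,122),211),("btnBot",(340,160),211),("gripL",(296,140),214),("gripR",(330,140),214),("knobT",(320,220),258),("knobB",(318,279),258),("sleeveL",(302,300),216),("marker",(339,271),219)]:
    print(n,wray(c,s,p,z).round(1))
cv2.imwrite("pics/w5c.png",cv2.resize(im[50:380,240:400],None,fx=1.8,fy=1.8,interpolation=cv2.INTER_CUBIC))
```

```text
outflL [514.4  61.6 218. ]
outflR [566.6  63.  218. ]
inflL [523.9   8.2 216. ]
inflR [562.3   9.8 216. ]
cap [540.3  81.3 222. ]
btnTop [561.1  51.1 211. ]
btnBot [560.8  22.  211. ]
gripL [525.9  37.5 214. ]
gripR [552.6  37.5 214. ]
knobT [544.7 -17.5 258. ]
knobB [543.3 -61.8 258. ]
sleeveL [529.  -97.1 216. ]
marker [560.8 -69.3 219. ]
```

View pics/w5c.png

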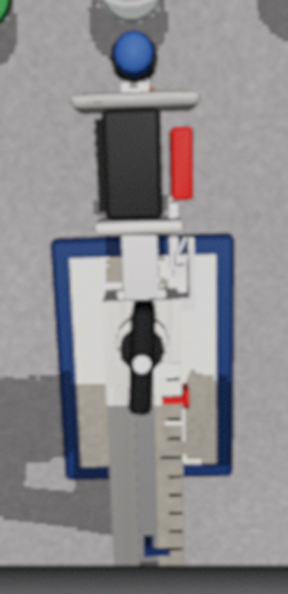

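Request:
{"op": "arm_command", "data": {"deltas": [{"xyz": [-0.002,0.026,0],"turn": [0,0,0.033]},{"xyz": [0,0.03,0],"turn": [0,0,0]},{"xyz": [0,0.02,-0.02],"turn": [0,0,0]},{"xyz": [0,0,-0.03],"turn": [0,0,0]},{"xyz": [0,0,-0.03],"turn": [0,0,0]},{"xyz": [0,0,0],"turn": [0,0,0]}]}}

```text
clock: 10.35
eef_pos: [541.7, 36.7, 266.3]
eef_rot: [-3.137, -0.0, 1.604]
wrist_force: [-0.8, 0.2, 0.4]
finger_gap: 93.8
```

Run:
```python
from cell import *
from h import *
s=read_state(); c=camera("wrist"); im=c["color"]
print(s["clock"],s["eef_pos"],s["eef_rot"],s["finger_gap"],s["wrist_force"])
cv2.imwrite("pics/w6.png",im[:,:,::-1])
```

```text
10.35 [541.65522065  36.73308963 266.27742404] [-3.13707496e+00 -1.69751198e-04  1.60386863e+00] 93.7993701296339 [-0.81705165  0.19372146  0.43561352]
```

View pics/w6.png

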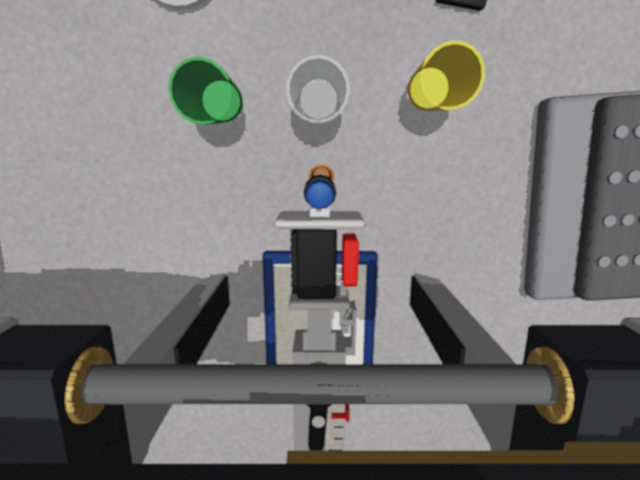

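Request:
{"op": "arm_command", "data": {"deltas": [{"xyz": [0,0,-0.02],"turn": [0,0,0]},{"xyz": [0,0,-0.02],"turn": [0,0,0]},{"xyz": [0,0,-0.02],"turn": [0,0,0]},{"xyz": [0,0,-0.013],"turn": [0,0,0]},{"xyz": [0,0,0],"turn": [0,0,0]}]}}

```text
clock: 11.02
eef_pos: [542.6, 36.7, 195.6]
eef_rot: [-3.141, -0.0, 1.604]
wrist_force: [-0.3, 0.9, 0.5]
finger_gap: 93.9
```

Request:
{"op": "arm_command", "data": {"deltas": [{"xyz": [0,0,0],"turn": [0,0,0]},{"xyz": [0,0,0],"turn": [0,0,0]},{"xyz": [0,0,0],"turn": [0,0,0]},{"xyz": [0,0,0],"turn": [0,0,0]},{"xyz": [0,0,0],"turn": [0,0,0]},{"xyz": [0,0,0],"turn": [0,0,0]},{"xyz": [0,0,0],"turn": [0,0,0]},{"xyz": [0,0,0],"turn": [0,0,0]}], "gripper": 1, "force": 40}}

```text
clock: 12.02
eef_pos: [541.8, 36.7, 195.5]
eef_rot: [-3.14, -0.0, 1.604]
wrist_force: [-7.0, -0.3, 3.1]
finger_gap: 36.3
```

Run:
```python
from cell import *
from h import *
s=read_state(); c=camera("wrist"); im=c["color"]
print(s["clock"],s["eef_pos"],s["eef_rot"],s["finger_gap"],s["wrist_force"])
cv2.imwrite("pics/w7.png",im[:,:,::-1])
```

```text
12.025 [541.79948756  36.68886182 195.45787278] [-3.13959972e+00 -2.89608390e-05  1.60376292e+00] 36.26647986833864 [-6.98885767 -0.29863805  3.08469349]
```

View pics/w7.png

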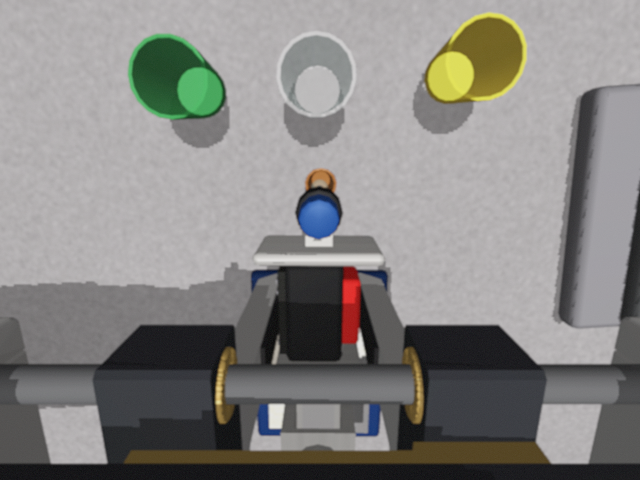

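Request:
{"op": "arm_command", "data": {"deltas": [{"xyz": [0,0.004,0],"turn": [0,0,0]},{"xyz": [0,0.008,0],"turn": [0,0,0]},{"xyz": [-0.001,0.01,0],"turn": [0,0,0]},{"xyz": [0,0.01,0],"turn": [0,0,0]},{"xyz": [-0.001,0.01,0],"turn": [0,0,0]},{"xyz": [0,0.01,0],"turn": [0,0,0]},{"xyz": [0,0.01,0],"turn": [0,0,0]},{"xyz": [0,0.008,0],"turn": [0,0,0]},{"xyz": [0,0,0],"turn": [0,0,0]},{"xyz": [0,0,0],"turn": [0,0,0]}]}}

```text
clock: 13.32
eef_pos: [539.8, 106.2, 195.4]
eef_rot: [-3.139, 0.001, 1.604]
wrist_force: [-6.9, -4.2, 3.7]
finger_gap: 36.4
```

```bash
cat > look.py <<'E'
import sys
from cell import *
from h import *
k=sys.argv[1]
s=read_state(); print(s["clock"],s["eef_pos"],s["eef_rot"],s["finger_gap"],s["wrist_force"])
for n,(x0,y0,w,h_),f in [("top",(225,195,170,80),4.7),("scene",(210,170,150,120),5)]:
    c=camera(n)["color"]; a=c[y0:y0+h_,x0:x0+w,::-1]
    cv2.imwrite(f"pics/{n}{k}.png",cv2.resize(a,None,fx=f,fy=f,interpolation=cv2.INTER_CUBIC))
cv2.imwrite(f"pics/wr{k}.png",camera("wrist")["color"][:,:,::-1])
E
python3 look.py a
```

```text
13.325 [539.78333831 106.23850467 195.41252534] [-3.13940080e+00  1.01707171e-03  1.60367158e+00] 36.435976658241636 [-6.89921958 -4.18874053  3.70194878]
```

View pics/topa.png

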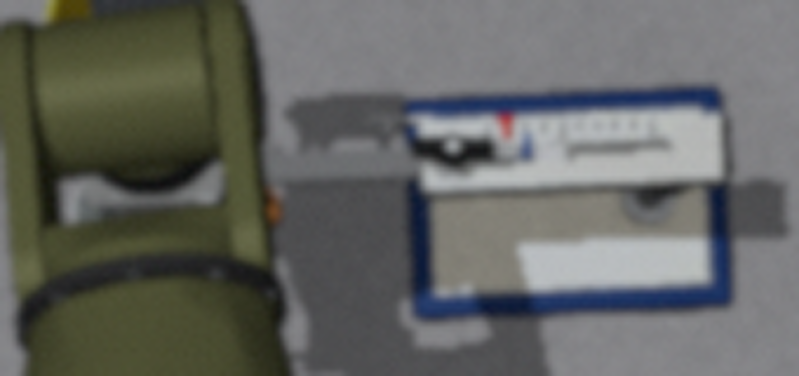

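View pics/scenea.png

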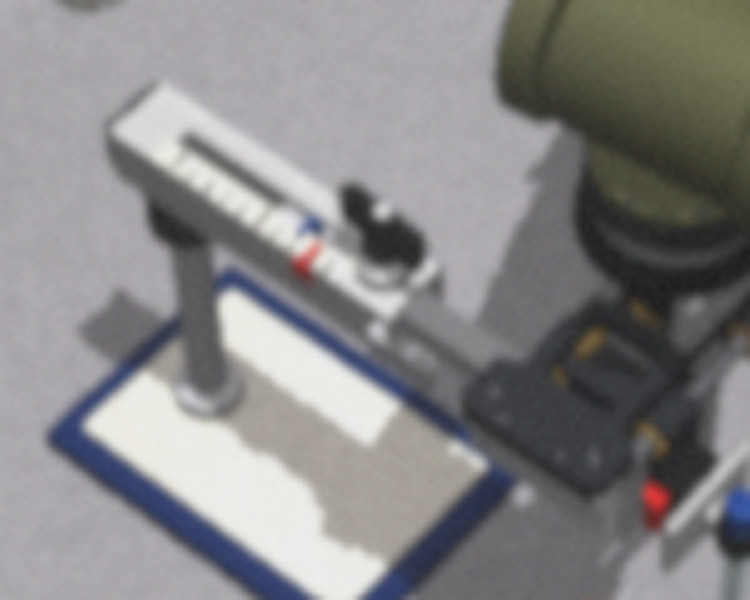

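View pics/wra.png

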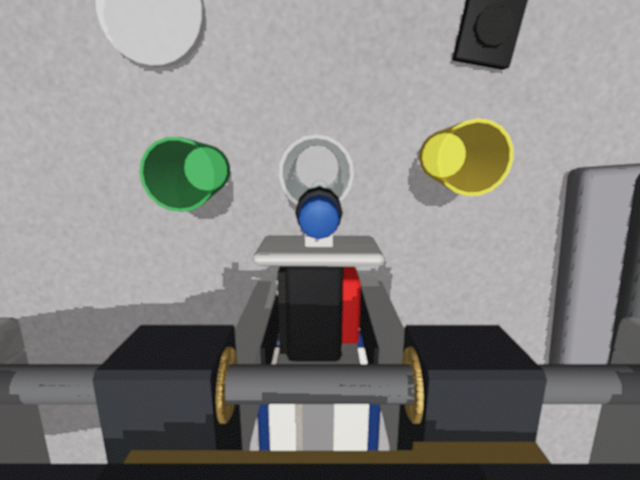

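```bash
cat > meas.py <<'E'
from cell import *
from h import *
s=read_state(); print(s["clock"],s["eef_pos"])
u=np.array([-0.033,1,0]); 
for n,box in [("top",(320,210,372,240)),("scene",(235,195,300,240))]:
    c=camera(n); im=c["color"]; h=cv2.cvtColor(im,cv2.COLOR_RGB2HSV).astype(int)
    x0,y0,x1,y1=box
    hh=h[y0:y1,x0:x1]; H,S,V=hh[...,0],hh[...,1],hh[...,2]
    r={}
    for k,m,z in [("marker",((H<9)|(H>170))&(S>90),219),("pointer",(abs(H-112)<16)&(S>70)&(V>50),217)]:
        N,L,st,ce=cv2.connectedComponentsWithStats(m.astype(np.uint8))
        for i in range(1,N):
            if st[i][4]<3: continue
            p=np.argwhere(L==i); w=S[L==i].astype(float); uv=(p[:,::-1]*w[:,None]).sum(0)/w.sum()+[x0,y0]
            P=ray(c,uv,z); print(n,k,st[i][4],uv.round(2),P.round(1),"along",(P@u).round(1))
E
python3 meas.py
```

```text
13.475 [539.80147302 106.16562721 195.43937444]
top marker 6 [332.18 220.6 ] [564.7 -69.7 219. ] along -88.3
top pointer 183 [345.89 216.11] [ 576.2 -105.2  217. ] along -124.3
top pointer 3 [336.69 226.66] [549. -81. 217.] along -99.1
scene marker 14 [270.24 222.79] [565.9 -66.9 219. ] along -85.5
scene pointer 5 [272.19 214.58] [545.7 -80.2 217. ] along -98.2
scene pointer 65 [265.42 231.27] [588.3 -60.1 217. ] along -79.5
scene pointer 9 [241.52 237.26] [633.1 -87.3 217. ] along -108.2
```

Request:
{"op": "arm_command", "data": {"deltas": [{"xyz": [0,0.006,0],"turn": [0,0,0]},{"xyz": [0,0.005,0],"turn": [0,0,0]},{"xyz": [0,0,0],"turn": [0,0,0]},{"xyz": [0,0,0],"turn": [0,0,0]}]}}

```text
clock: 14.08
eef_pos: [539.5, 117.2, 195.4]
eef_rot: [-3.139, 0.001, 1.604]
wrist_force: [-9.2, -5.3, 3.8]
finger_gap: 36.6
```

```bash
python3 look.py b; python3 meas.py
python3 - <<'E'
import cv2
a=cv2.imread("pics/topb.png")[60:220,400:700]; cv2.imwrite("pics/topb2.png",cv2.resize(a,None,fx=2.6,fy=2.6,interpolation=cv2.INTER_CUBIC))
a=cv2.imread("pics/sceneb.png")[150:330,200:470]; cv2.imwrite("pics/sceneb2.png",cv2.resize(a,None,fx=2.9,fy=2.9,interpolation=cv2.INTER_CUBIC))
E
```

```text
14.075 [539.49308881 117.19330046 195.40039673] [-3.13862479e+00  1.09401336e-03  1.60372538e+00] 36.57401396598853 [-9.15854725 -5.32042396  3.80174348]
14.225 [539.51508208 117.16520897 195.42324407]
top marker 5 [332.2  220.37] [565.3 -69.8 219. ] along -88.4
top pointer 181 [345.94 216.12] [ 576.1 -105.4  217. ] along -124.4
top pointer 6 [332.33 226.53] [549.5 -69.8 217. ] along -88.0
scene marker 13 [270.13 222.95] [566.4 -66.7 219. ] along -85.4
scene pointer 65 [265.43 231.27] [588.3 -60.1 217. ] along -79.5
scene pointer 10 [241.6  237.11] [632.8 -87.5 217. ] along -108.3
```

View pics/topb2.png

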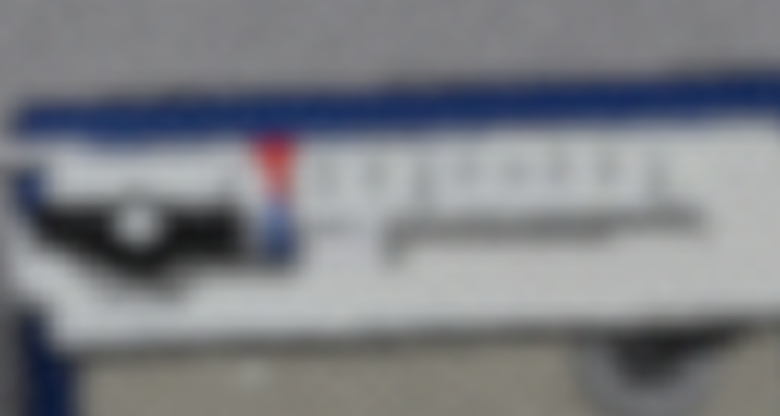

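View pics/sceneb2.png

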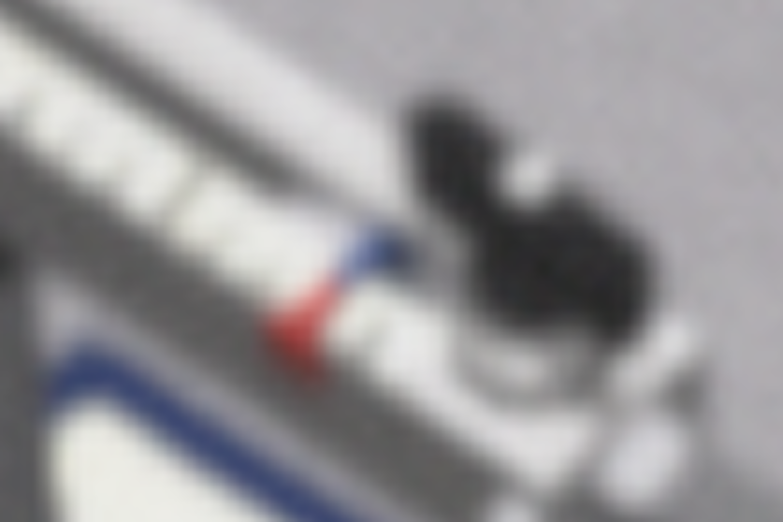

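Run:
```python
from cell import *
s=read_state();print(s["clock"],s["eef_pos"],s["qd"].round(4),s["finger_gap"],s["wrist_force"])
print(sign_off())
```

```text
14.325 [539.50272245 117.16023382 195.42222708] [ 0.0001  0.001  -0.0007  0.0008 -0.0001  0.0014] 36.695019864595885 [-9.97766971 -3.84180926  4.48292303]
the job is handed in; nothing more can be done
None
```

I handed the job in at 14.3 s, with the gripper still holding the boom and its pointer at the red marker. `sign_off` gives no verdict.

- **Clamp knob:** I turned it anticlockwise to about 1.5 rad, near its stop; this is from the tool's yaw, and the wrist picture showed the bar along the sleeve. My first pinch closed on the round collar under the bar (gap 18 mm), so I regripped 9 mm higher before turning. During the turn the side force on the wrist reached about 30 N, and I eased it before letting go.
- **Lock button and boom:** I squeezed the grip at 40 N. The gap closed to about 36.5 mm, against 37 mm expected with the button fully pressed. I then drew the boom out about 80.5 mm along the sleeve.
- **Last check of the mark:** in the top view the pointer and marker agree to about 0.5 mm along the sleeve (limit 4 mm). The scene view shows the pointer tip meeting the marker's line by eye. My colour measurement no longer found the pointer in that view, so it adds no second number. About 11 mm before the mark, the scene view had put the remaining distance about 2 mm longer than the top view. I went by the top view, because the red clip also covers the sleeve's side in the scene view.
- **At hand-in:** the arm was still and the pull on the wrist steady. I never brought the tool near the electrode or glassware, and the pictures showed nothing shifted.

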